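Put the cheese offcuts away in the lidded pan

TASK

Put the cheese offcuts away in the steel pan: lift the lid off the pan and lay it flat on the table beside it, then tip all four offcuts out of the blue scoop into the pan. Stand the empty scoop upright back on the table and fit the lid squarely back on the pan, fully down. Set the lid and the scoop down, do not drop them, and leave the pan, the two cheeses and the spray bottle where they are.

Things in the scene. Friction and masses are not known exactly. Their poses are not given: they have to be found in the camera images.
- pan: Stainless catering pan on the table, loose, 1.1 kg, lidded. Rim 265 (x) by 162 mm (y) outside, 100 mm high, 3 mm walls, floor 4 mm thick. Origin: centre of the underside; x along its length, which points roughly away from the robot (yaw within 0.25 rad); z up. It stands left or right of the middle, the scoop on the other side.
- pan_mouth (a point): Centre of the pan's opening, level with the rim, 100 mm above the pan's origin. The opening is 243 mm (pan's x) by 140 mm (y). The table beside the pan, on the side away from the table's middle, is free for the lid.
- lid: The pan's loose lid, steel, 0.4 kg, 265 (x) by 162 mm (y): a flat 4 mm flange round a middle sunk 10 mm below it, with sloping sides (237 x 134 mm at the flange, 225 x 122 at the bottom) that guide it into the opening. Origin: centre of the underside of the sunken part, on which it rests on a table; x along its length, z up. Home: origin 90 mm above the pan's, as at the start.
- lid_grip (a point): Centre of the lid's black handle bar, 48 mm above the lid's origin. The bar runs along the lid's x, 110 mm long, 16 mm wide, 12 mm high, on two legs 16 mm square, 47 mm either side of the middle; 39 mm free under it, nothing beside it. Grip it from above across its width.
- scoop: Blue plastic scoop, loose, 0.26 kg without the offcuts, standing flat: 200 mm long (x), 110 wide, 105 high, walls and floor 4 mm. Origin: centre of the underside, z up. Open above and at the -x end, its pouring lip, which points roughly at the robot (yaw within 0.4 rad); back wall at +x. Sides slope from 105 mm high at x = -32 mm to 32 mm at the lip. Leaning it 60 degrees, lip down, empties it.
- scoop_grip (a point): Middle of the scoop's handle bar, at x = 40, z = 97 mm in its frame. The bar runs along x from a cross bar to the back wall, free from x = -12 to 96 mm; 18 mm wide, 16 high; 42 mm free to the side wall on either side, over 50 mm free below. Grip it from above across its width, gripper opened only about 50 to 60 mm so that the fingers fit inside the walls; the tool may lean along the bar.
- scoop_lip (a point): Middle of the scoop's pouring lip, on the inner floor: x = -100, z = 4 mm in the scoop's frame. The cross bar over the scoop is at x = -30 to -12, z = 91 to 105 mm; offcuts pass below it.
- offcut1: Offcut of pale yellow cheese with an amber rind on one side, a rigid chunk about 62 x 40 x 30 mm, 80 g, lying in the scoop at the start. Origin: its centre.
- offcut2: Offcut of pale yellow cheese with an amber rind on one side, a rigid chunk about 60 x 38 x 32 mm, 79 g, lying in the scoop at the start. Origin: its centre.
- offcut3: Offcut of pale yellow cheese with an amber rind on one side, a rigid chunk about 62 x 42 x 28 mm, 79 g, lying in the scoop at the start. Origin: its centre.
- offcut4: Offcut of pale yellow cheese with an amber rind on one side, a rigid chunk about 60 x 40 x 34 mm, 88 g, lying in the scoop at the start. Origin: its centre.
- wheel: Whole yellow cheese, diameter 170 mm, 80 mm high, 1.9 kg, at the far side of the table. Loose, upright, its origin is the centre of its underside. Leave it alone.
- half_wheel: Half cheese: half a disc of radius 85 mm, 75 mm high, cut face to the robot (origin: middle of the cut face's lower edge), 0.9 kg, at a far corner. Loose, upright. Leave it alone.
- spray: White and blue spray bottle, diameter 74 mm, 190 mm high, at the other far corner. Loose, upright, its origin is the centre of its underside. Leave it alone.
Not all that is in view belongs to the job. What is shaped like the offcut4 but green or purple is not meant.

How it is judged:
By the outcome, as a careful person would: the job done as asked, in the order asked, and still so for the second after the job is handed in, with the robot touching nothing.
It also fails if it takes over 72 s, if anything falls off the work surface, if the arm or the gripper's body presses on something with over 40 N, if the wrist force passes 120 N, or if a joint passes its speed limit or range.

ROBOT

A 6-joint arm with a two-finger parallel gripper is mounted at the origin on the work surface. World frame = base frame: x ahead of the robot, y to its left, z up, the work surface at z = 0. Lengths are in m, angles in rad, forces in N, time in s.
With the tool pointing down it reaches from about 0.35 to 0.875 m from the base axis. Payload 15.5 kg.
Tool frame: the origin (TCP) lies midway between the tips of the shut fingers; the grasp point (between the pads) lies 19 mm behind it; z points along the fingers, y is the line along which they close (so a half turn about z gives the same grasp; the last joint's range is limited). The gripper opens to 85 mm and grips with 20 to 120 N. Pads are 22 mm wide; open, the fingers measure 114 mm over their backs; the gripper's body (76 mm by 85 mm) begins 54 mm behind the grasp point. The pads swing forward as they close: fully open they stand 13 mm farther back than shut.
Start: joints at [1.028, 0.494, 1.345, -0, 1.302, -0.096], TCP at [0.271, 0.563, 0.231] pointing down, gripper open.
Joint ranges: [-2.91, 2.91], [-0.82, 2.16], [0.22, 2.67], [-1.22, 4.37], [0.12, 2.79], [-3.08, 3.08]. Speed limits (rad/s): [1.89, 1.89, 2.57, 3.01, 3.01, 3.01].

INTERFACE

Orientations are given as a unit quaternion [x, y, z, w].
In Python, from workcell import ctrl gives the robot as it stands.
- The arm moves only by the shell command python3 -m handwheel 'ROWS' [FORCE]. ROWS is JSON, a list of rows, each a list of 7 numbers: the opening, from 0 (shut) to 1 (fully open), then the shift along the tool's x, y, z each as a share of 0.04 m, from -1 to 1, then the turn, a rotation vector about the tool's x, y, z each as a share of 0.15 rad, from -1 to 1. A call has 1 to 8 rows; each row shifts and turns the commanded pose from where the row before left it, along the tool's axes as they then stand; what a row does not reach is not made up. A row lasts 1/8 s, in which the tool goes at most 62.5 mm and 10.7 degrees, less where a joint would pass 70% of its speed; a pose out of reach is approached as far as the arm can. A call with a number of a shift or a turn outside -1 to 1 is refused whole. A call with a gripper value outside its range is refused whole. The fingers move at their own pace and stop on an object; FORCE is the grip in N (left out, the last holds). Time passes only in rows, so rows that do not move let the fingers close. It gives the time, the measured TCP pose, the force, the opening and the grip force at its end, in the units of the state.
- ctrl.get_state(): the state, without advancing time (a new reading comes with each control period).
- ctrl.camera(name): name is "scene" or "side" or "wrist"; returns a dict with "img" (420x560x3 uint8, blue, green, red), "vertical_fov" (degrees; the focal length in pixels is half the picture's height over the tangent of half this angle, whatever the lens; pixels are square), "cx", "cy" (the principal point, pixels), "pose" (4x4, takes a point from camera to world coordinates); the wrist camera has in their place "hand_eye" (4x4, takes a point from camera to tool coordinates, whose origin is the TCP and whose axes are the flange's). Camera axes: x right, y down, z forward; pixel columns grow to the right and rows downward; lengths in m; the calibration is good to about 2 mm. A picture is of the moment at which its call begins: read the wrist's pose just before it. There is no depth.
- ctrl.job_done(): hands the job in; it is judged then, once.
Trained networks look in the newest picture that a camera, given by its name, has taken for a name from the list of things; names that differ only in an ending like _2 or _b are one class to them, and where a whole thing is asked for, a point or a joint stands for the part that bears it (a point fixed in the world has none). Each returns a list of dicts, best first, with "p" (0 to 1); they miss things now and then, are a little off and sometimes report something else, mostly with a low value. They report only what shows in the picture. A call takes as long as a camera call. They do not tell look-alikes from the thing itself.
- ctrl.regions_of(camera, query): "pixels" (420x560 bool, what is visible of it) and "box" ([left, top, right, bottom] in pixels, round what is visible of it).
The state is a dict: "time": time; "qpos": joint angles; "qvel": joint speeds; "joint_torque": joint torques, N m; "tcp_pos": TCP position; "tcp_rot": TCP orientation; "wrist_force": force on the tool from outside, world axes, zero at the start; "ft_torque": the same for the moment, N m; "width": finger opening in m; "grasp_force": force on a finger pad.
Only numpy, scipy, OpenCV 4.12 (cv2) and the standard library are available. Lean on these libraries where they do the work, as an engineer would, in place of code of your own. Each camera call takes 0.05 s, during which the arm holds its last target. There are 200 camera calls.

## Working session

There is one attempt and no reset: what is moved stays moved. The work goes in short steps, Python scripts to look and compute and a shell command to move; the robot and the scene stay as the last step left them, time stands still between calls to the robot, and variables do not carry over. Pictures are saved under pics/ and viewed, at most 13 in all, crops included, and the job is handed in when it is done.

```bash
ls; mkdir -p pics; cat > h.py <<'E'
import numpy as np, cv2
from scipy.spatial.transform import Rotation as R
from workcell import ctrl
def cam(n):
    s=ctrl.get_state(); c=ctrl.camera(n)
    if n=='wrist':
        T=np.eye(4); T[:3,:3]=R.from_quat(s['tcp_rot']).as_matrix(); T[:3,3]=s['tcp_pos']
        c['pose']=T@np.array(c['hand_eye'])
    c['f']=c['img'].shape[0]/2/np.tan(np.radians(c['vertical_fov'])/2)
    c['pose']=np.array(c['pose']); return c
def topix(c,P):
    P=np.atleast_2d(P); T=c['pose']; q=(P-T[:3,3])@T[:3,:3]
    return np.c_[c['cx']+c['f']*q[:,0]/q[:,2], c['cy']+c['f']*q[:,1]/q[:,2]]
def toz(c,uv,z):
    uv=np.atleast_2d(uv); T=c['pose']
    d=np.c_[(uv[:,0]-c['cx'])/c['f'],(uv[:,1]-c['cy'])/c['f'],np.ones(len(uv))]@T[:3,:3].T
    return T[:3,3]+d*((z-T[2,3])/d[:,2])[:,None]
E
python3 - <<'E'
from h import *
ims=[]
for n in ['scene','side']:
    c=cam(n); cv2.imwrite(f'pics/{n}0.png',c['img']); print(n,c['f'],c['cx'],c['cy'],c['pose'].round(3).tolist())
    for q in ['pan','lid','lid_grip','scoop','scoop_grip','offcut4','wheel','half_wheel','spray']:
        print(q,[(round(r['p'],2),[int(v) for v in r['box']],int(r['pixels'].sum())) for r in ctrl.regions_of(n,q)][:5])
print(ctrl.get_state())
E
```

```text
pics
scene 443.66741144363135 278.13107372540446 213.81470390280472 [[-0.588, 0.683, -0.433, 1.027], [0.809, 0.507, -0.298, 0.294], [0.016, -0.526, -0.851, 0.985], [0.0, 0.0, 0.0, 1.0]]
pan [(0.57, [200, 174, 311, 242], 1685)]
lid [(0.75, [327, 198, 401, 288], 2755), (0.67, [189, 131, 314, 229], 5813), (0.54, [371, 222, 391, 246], 269)]
lid_grip [(0.87, [189, 134, 315, 229], 5911)]
scoop [(0.81, [327, 199, 397, 285], 2553)]
scoop_grip [(0.57, [326, 199, 399, 284], 2475), (0.54, [199, 173, 310, 242], 1754)]
offcut4 [(0.62, [304, 208, 317, 234], 367), (0.57, [322, 289, 351, 318], 490), (0.56, [341, 236, 356, 252], 163), (0.56, [404, 269, 423, 293], 467), (0.55, [360, 249, 378, 260], 211)]
wheel []
half_wheel [(0.93, [369, 326, 450, 403], 3678)]
spray [(0.85, [109, 127, 151, 195], 1900)]
side 532.4777473430969 278.2282314596412 207.30850341143145 [[-0.899, -0.289, 0.328, 0.078], [-0.437, 0.582, -0.686, 1.081], [0.007, -0.76, -0.65, 1.141], [0.0, 0.0, 0.0, 1.0]]
pan [(0.57, [270, 190, 360, 241], 884)]
lid [(0.98, [267, 166, 352, 224], 2191)]
lid_grip [(0.92, [266, 167, 353, 224], 2138), 
[... 294 characters left out ...]
 973)]
{'time': 1.0, 'qpos': array([ 1.02751456e+00,  4.93592941e-01,  1.34552445e+00,  1.54370025e-05,
        1.30251604e+00, -9.55146484e-02]), 'qvel': array([ 0.00115578,  0.00156408, -0.0003334 , -0.0002523 ,  0.00039041,
       -0.00027628]), 'joint_torque': array([ 1.40493117e-03, -8.82085419e+01, -3.84263778e+01, -8.39974336e-05,
        1.14816117e-03,  1.00164752e-04]), 'tcp_pos': array([0.27058824, 0.56337012, 0.23127306]), 'tcp_rot': array([ 2.22019919e-01,  9.75042130e-01, -1.70167569e-05, -1.34666158e-05]), 'wrist_force': array([-0.52382519, -0.78443124,  0.0096509 ]), 'ft_torque': array([ 0.01355061, -0.00780168, -0.00429316]), 'grasp_force': 0.0, 'width': 0.08550900450735996}
```

View pics/scene0.png

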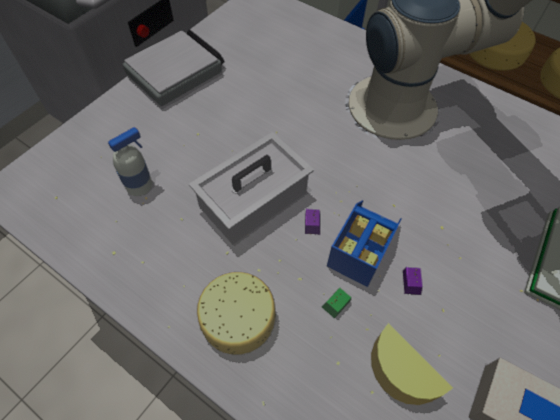

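View pics/side0.png

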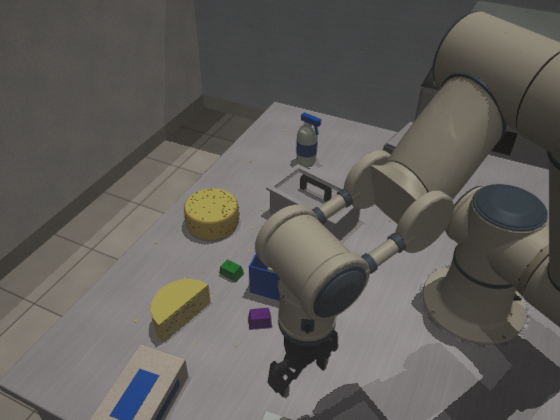

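The scene view shows the lidded steel pan at (252,185) with its black handle at (252,172). The blue scoop is at (363,243), with its lip towards the robot and four yellow offcuts inside. The spray is at (132,165), the wheel at (237,312) and the half wheel at (408,362).

Possible confusions: green block (338,302) and purple blocks (313,221) and (413,281) look like offcuts. The box at (172,65) looks like a lid or pan. The networks also report a false "lid" on the scoop. By the description I choose the pan at (252,185) and the scoop at (363,243).

```bash
cat > fit.py <<'E'
from h import *
from scipy.optimize import minimize
RIM=np.array([[sx*.1325,sy*.081,.104] for sx in(-1,1) for sy in(-1,1)])
SC=np.array([[x,sy*.055,z] for sy in(-1,1) for x,z in[(-.1,0),(-.1,.032),(-.032,.105),(.1,.105),(.1,0)]])
def place(V,p): return (R.from_euler('z',p[2]).apply(V))+[p[0],p[1],0]
def hullmask(pts,S=4):
    m=np.zeros((420*S,560*S),np.uint8); cv2.fillConvexPoly(m,cv2.convexHull((pts*S).round().astype(np.int32)),1)
    return m>0
def fit(c,mask,V,p0):
    ys,xs=np.nonzero(mask); pts=np.c_[xs,ys].astype(float)
    pts=np.r_[pts+[-.5,-.5],pts+[.5,.5],pts+[-.5,.5],pts+[.5,-.5]]
    M=hullmask(pts)
    def cost(p):
        H=hullmask(topix(c,place(V,p))); return 1-(H&M).sum()/(H|M).sum()
    s=[minimize(cost,np.array(p0)+[0,0,d],method='Nelder-Mead',options=dict(initial_simplex=np.array(p0)+[0,0,d]+np.array([[0,0,0],[.03,0,0],[0,.03,0],[0,0,.15]]),xatol=1e-4)) for d in(-.15,.15)]
    b=min(s,key=lambda r:r.fun); return b.x,1-b.fun
def largest(m):
    n,l,st,_=cv2.connectedComponentsWithStats(m.astype(np.uint8)); return l==1+st[1:,4].argmax()
E
python3 - <<'E'
from fit import *
c=cam('scene'); hsv=cv2.cvtColor(c['img'],cv2.COLOR_BGR2HSV)
lid=ctrl.regions_of('scene','lid_grip')[0]['pixels']
g=toz(c,[252,180],.104)[0]; pl,i1=fit(c,largest(lid),RIM,[g[0],g[1],0]); print('pan',pl.round(4),i1)
blue=cv2.inRange(hsv,(105,120,40),(125,255,255))>0; blue[:,:318]=0; blue[:,410:]=0;blue[:190]=0;blue[300:]=0
g=toz(c,[363,243],.05)[0]; ps,i2=fit(c,largest(blue),SC,[g[0],g[1],0]); print('scoop',ps.round(4),i2)
sm=ctrl.regions_of('scene','scoop')[0]['pixels']; print('scoop net',fit(c,largest(sm),SC,ps))
im=cv2.resize(c['img'],None,fx=2,fy=2)
def poly(V,p,col):
    for q in (topix(c,place(V,p))*2).astype(int): cv2.circle(im,tuple(map(int,q)),3,col,-1)
poly(RIM,pl,(0,0,255)); poly(SC,ps,(0,255,0))
poly(np.array([[sx*.055,sy*.008,.144] for sx in(-1,1) for sy in(-1,1)]),pl,(0,255,255))
poly(np.array([[x,sy*.009,.105] for x in(-.012,.096) for sy in(-1,1)]),ps,(0,255,255))
cv2.imwrite('pics/crop1.png',im[240:640,340:880])
for n,u,z in [('purpleA',(313,224),.017),('purpleB',(413,283),.017),('green',(338,303),.017),('spray',(136,185),.02),('wheel',(237,300),.08),('half',(408,362),.075),('box',(172,65),.05)]: print(n,toz(c,u,z)[0].round(3))
E
```

```text
pan [ 0.5314 -0.1312 -0.2611] 0.9274923565733469
scoop [0.47   0.1735 0.1065] 0.9482168543227022
scoop net (array([0.47211216, 0.17406554, 0.0942273 ]), np.float64(0.9643871915206078))
purpleA [0.506 0.043 0.017]
purpleB [0.499 0.321 0.017]
green [0.646 0.205 0.017]
spray [ 0.687 -0.4    0.02 ]
wheel [0.794 0.033 0.08 ]
half [0.691 0.39  0.075]
box [ 0.307 -0.62   0.05 ]
```

View pics/crop1.png

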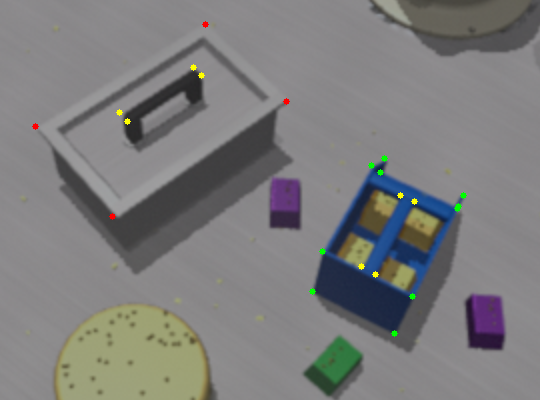

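The projected model fits: rim corners fall on the pan, handle dots on the black bar, scoop corners on the blue walls with yellow offcuts inside. Next I write a move calculator, then approach the lid and refine with the wrist camera.

```bash
cat > plan.py <<'E'
from h import *
import json
def down(yaw,lean=0):
    """tool pointing down, tool x along -(yaw dir); lean>0: fingers point back along -yaw dir"""
    d=np.array([np.cos(yaw),np.sin(yaw),0]); u=np.array([0,0,1.])
    z=-u*np.cos(lean)-d*np.sin(lean); y=np.cross(u,d); x=np.cross(y,z)   # y = +left
    return R.from_matrix(np.c_[x,y,z])
def log():
    s=ctrl.get_state(); open('log.jsonl','a').write(json.dumps([list(map(float,s[k])) for k in('qpos','tcp_pos','tcp_rot')])+'\n'); return s
def plan(p,rot,p0=None,r0=None,n=None):
    s=log(); p0=s['tcp_pos'] if p0 is None else p0; r0=R.from_quat(s['tcp_rot']) if r0 is None else r0
    w=(r0.inv()*rot).as_rotvec(); t=r0.inv().apply(np.array(p)-p0); th=np.linalg.norm(w)
    K=np.array([[0,-w[2],w[1]],[w[2],0,-w[0]],[-w[1],w[0],0]])
    V=np.eye(3)+(.5*K+K@K/6 if th<1e-4 else (1-np.cos(th))/th**2*K+(th-np.sin(th))/th**3*K@K)
    v=np.linalg.solve(V,t); a=np.r_[v/.04,w/.15]
    m=max(np.linalg.norm(a[:3])/1.0,np.linalg.norm(a[3:]),np.abs(a).max()); n=n or int(np.ceil(m/.98))
    print('n',n,'row',(a/n).round(3).tolist(),'t',round(s['time'],2),'q',s['qpos'].round(2).tolist(),'tcp',s['tcp_pos'].round(4).tolist())
E
python3 - <<'E'
from plan import *
plan([.50,-.12,.33],down(-.26))
E
```

```text
n 19 row [-0.596, -0.74, -0.13, -0.0, 0.0, -0.066] t 1.15 q [1.03, 0.49, 1.35, -0.0, 1.3, -0.1] tcp [0.2706, 0.5634, 0.2313]
```

```bash
python3 -m handwheel '[[1,-0.6,-0.74,-0.13,0,0,-0.066],[1,-0.6,-0.74,-0.13,0,0,-0.066],[1,-0.6,-0.74,-0.13,0,0,-0.066],[1,-0.6,-0.74,-0.13,0,0,-0.066],[1,-0.6,-0.74,-0.13,0,0,-0.066],[1,-0.6,-0.74,-0.13,0,0,-0.066],[1,-0.6,-0.74,-0.13,0,0,-0.066],[1,-0.6,-0.74,-0.13,0,0,-0.066]]' 60
python3 -c 'from plan import *;log()'
python3 -m handwheel '[[1,-0.6,-0.74,-0.13,0,0,-0.066],[1,-0.6,-0.74,-0.13,0,0,-0.066],[1,-0.6,-0.74,-0.13,0,0,-0.066],[1,-0.6,-0.74,-0.13,0,0,-0.066],[1,-0.6,-0.74,-0.13,0,0,-0.066],[1,-0.6,-0.74,-0.13,0,0,-0.066],[1,-0.6,-0.74,-0.13,0,0,-0.066],[1,-0.6,-0.74,-0.13,0,0,-0.066]]'
python3 -m handwheel '[[1,-0.6,-0.74,-0.13,0,0,-0.066],[1,-0.6,-0.74,-0.13,0,0,-0.066],[1,-0.6,-0.74,-0.13,0,0,-0.066],[1,0,0,0,0,0,0]]'
python3 - <<'E'
from plan import *
c=cam('wrist'); cv2.imwrite('pics/w1.png',c['img']); plan([.5314,-.1312,.33],down(-.26))
print(np.array(c['hand_eye']).round(3).tolist())
for q in ['lid_grip','lid','pan']: print(q,[(round(r['p'],2),[int(v) for v in r['box']]) for r in ctrl.regions_of('wrist',q)][:3])
V=R.from_euler('z',-.261).apply([[sx*.1325,sy*.081,.104] for sx in(-1,1) for sy in(-1,1)]+[[sx*.055,sy*.008,.144] for sx in(-1,1) for sy in(-1,1)])+[.5314,-.1312,0]
print(topix(c,V).round(1).tolist())
E
```

```text
time: 2.15
tcp_pos: [0.3516, 0.2683, 0.2732]
tcp_rot: [0.183, 0.983, 0.0, 0.0]
wrist_force: [0.3, -1.1, -0.9]
width: 0.0854
grasp_force: 0.0
time: 3.15
tcp_pos: [0.4554, -0.0184, 0.3148]
tcp_rot: [0.144, 0.99, 0.0, 0.0]
wrist_force: [0.5, -0.7, 0.6]
width: 0.0853
grasp_force: 0.0
time: 3.65
tcp_pos: [0.5007, -0.1244, 0.3302]
tcp_rot: [0.131, 0.991, -0.0, 0.0]
wrist_force: [0.1, 0.4, 0.3]
width: 0.0854
grasp_force: 0.0
n 1 row [-0.812, 0.005, -0.002, 0.001, -0.001, -0.009] t 3.7 q [-0.36, 0.25, 1.46, 0.0, 1.43, -1.67] tcp [0.5, -0.123, 0.3299]
[[0.001, -0.953, -0.302, 0.077], [1.0, 0.0, 0.001, 0.001], [-0.001, -0.302, 0.953, -0.142], [0.0, 0.0, 0.0, 1.0]]
lid_grip [(0.56, [200, 87, 362, 311])]
lid [(0.97, [201, 84, 356, 310])]
pan []
[[201.7, 86.9], [359.4, 86.8], [216.6, 310.9], [344.4, 310.8], [272.5, 168.4], [288.7, 168.4], [273.2, 269.7], [288.0, 269.7]]
```

View pics/w1.png

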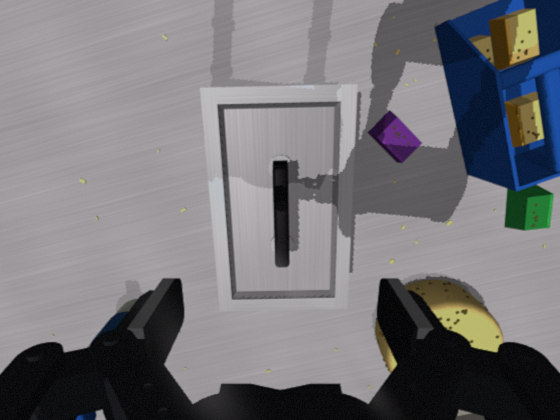

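The wrist picture shows the lid with corners at about (202,88), (357,84), (219,310) and (347,308). The handle runs (281,160)–(282,267), and the spray shows under the left finger. I refine the pose from these corners.

```bash
python3 - <<'E'
from plan import *
from fit import place,RIM
from scipy.optimize import least_squares
c=cam('wrist'); g=cv2.cvtColor(c['img'],cv2.COLOR_BGR2GRAY)
uv=np.array([[202,88],[357,84],[219,310],[347,308]],float)
uv=cv2.cornerSubPix(g,uv.astype(np.float32).reshape(-1,1,2),(5,5),(-1,-1),(3,30,.01)).reshape(-1,2); print(uv.round(1).tolist())
r=least_squares(lambda p:(topix(c,place(RIM,p))-uv).ravel(),[.53,-.13,-.26]); print(r.x.round(4),r.fun.round(1))
hb=toz(c,[[281,160],[282,267]],.144); print(hb.round(4),hb.mean(0))
p=r.x; plan([p[0],p[1],.119],down(p[2]))
L=[json.loads(l) for l in open('log.jsonl')]
E
```

```text
[[197.1999969482422, 89.0], [354.29998779296875, 86.69999694824219], [217.10000610351562, 313.29998779296875], [347.0, 308.0]]
[ 0.5299 -0.1298 -0.2329] [-0.1  0.5  0.3 -1.5  0.9 -0.5 -1.1  1.8]
[[ 0.4689 -0.1116  0.144 ]
 [ 0.5803 -0.1398  0.144 ]] [ 0.52456823 -0.12569795  0.144     ]
n 6 row [-0.132, -0.003, 0.879, 0.0, -0.0, -0.029] t 3.9 q [-0.35, 0.25, 1.46, 0.0, 1.43, -1.67] tcp [0.4994, -0.1215, 0.3301]
```

```bash
python3 -m handwheel '[[1,-0.76,0,0.5,0,0,-0.12],[1,0,0,1,0,0,0],[1,0,0,1,0,0,0],[1,0,0,1,0,0,0],[1,0,0,1,0,0,0],[1,0,0,0.78,0,0,0],[1,0,0,0,0,0,0]]' 80
python3 -m handwheel '[[0,0,0,0,0,0,0],[0,0,0,0,0,0,0],[0,0,0,0,0,0,0],[0,0,0,0,0,0,0],[0,0,0,0,0,0,0],[0,0,0,0,0,0,0]]'
```

```text
time: 4.78
tcp_pos: [0.5278, -0.129, 0.1174]
tcp_rot: [0.12, 0.993, 0.0, -0.002]
wrist_force: [-0.1, 0.4, -0.3]
width: 0.0856
grasp_force: 0.0
time: 5.52
tcp_pos: [0.5295, -0.1302, 0.1197]
tcp_rot: [0.121, 0.993, -0.0, 0.001]
wrist_force: [-2.2, 0.7, 10.9]
width: 0.0151
grasp_force: 78.6
```

```bash
python3 - <<'E'
from plan import *
s=log(); json.dump([s['tcp_pos'].tolist(),s['tcp_rot'].tolist()],open('lidhome.json','w')); print(s['tcp_pos'],s['tcp_rot'])
E
python3 -m handwheel '[[0,0,0,-0.3,0,0,0],[0,0,0,-0.6,0,0,0],[0,0,0,-1,0,0,0],[0,0,0,-1,0,0,0],[0,0,0,0,0,0,0]]'
python3 - <<'E'
from plan import *
plan([.465,-.335,.19],down(-.2426)); plan([.465,-.335,.029],down(-.2426),p0=[.465,-.335,.19],r0=down(-.2426))
E
```

```text
[ 0.52947437 -0.13020429  0.11966285] [ 1.20551858e-01  9.92706897e-01 -1.16351935e-04  5.03164898e-04]
time: 6.15
tcp_pos: [0.5305, -0.1306, 0.2382]
tcp_rot: [0.121, 0.993, -0.001, 0.003]
wrist_force: [-1.0, 0.2, -3.9]
width: 0.0146
grasp_force: 78.8
n 6 row [0.061, -0.892, 0.201, -0.001, 0.006, 0.001] t 6.15 q [-0.35, 0.37, 1.54, -0.0, 1.23, -1.68] tcp [0.5305, -0.1306, 0.2382]
n 5 row [0.0, 0.0, 0.805, 0.0, 0.0, 0.0] t 6.15 q [-0.35, 0.37, 1.54, -0.0, 1.23, -1.68] tcp [0.5305, -0.1306, 0.2382]
```

```bash
python3 -m handwheel '[[0,0.06,-0.89,0,0,0,0],[0,0.06,-0.89,0,0,0,0],[0,0.06,-0.89,0.1,0,0,0],[0,0.06,-0.89,0.3,0,0,0],[0,0.06,-0.89,0.4,0,0,0],[0,0.06,-0.89,0.4,0,0,0],[0,0,0,0.8,0,0,0],[0,0,0,0.8,0,0,0]]'
python3 -m handwheel '[[0,0,0,0.8,0,0,0],[0,0,0,0.8,0,0,0],[0,0,0,0.4,0,0,0],[0,0,0,0.1,0,0,0],[0,0,0,0,0,0,0]]'
python3 -c 'from plan import *; plan([.465,-.335,.0297],down(-.2426))'
```

```text
time: 7.15
tcp_pos: [0.4633, -0.3341, 0.1213]
tcp_rot: [0.121, 0.993, 0.0, -0.0]
wrist_force: [-0.0, 0.7, -3.1]
width: 0.0147
grasp_force: 78.9
time: 7.78
tcp_pos: [0.4643, -0.3343, 0.0394]
tcp_rot: [0.121, 0.993, -0.0, 0.0]
wrist_force: [0.6, 0.3, -2.1]
width: 0.0146
grasp_force: 78.9
n 1 row [-0.021, -0.014, 0.242, -0.002, 0.003, 0.006] t 7.78 q [-0.73, 0.67, 1.66, -0.0, 0.81, -2.06] tcp [0.4643, -0.3343, 0.0394]
```

```bash
python3 -m handwheel '[[0,0,0,0.1,0,0,0],[0,0,0,0.08,0,0,0],[0,0,0,0.05,0,0,0],[0,0,0,0,0,0,0]]'
python3 -m handwheel '[[0,0,0,0.02,0,0,0],[0,0,0,0,0,0,0]]'
```

```text
time: 8.28
tcp_pos: [0.4641, -0.3341, 0.0297]
tcp_rot: [0.121, 0.993, -0.0, 0.0]
wrist_force: [0.1, 0.4, -2.8]
width: 0.0142
grasp_force: 79.1
time: 8.52
tcp_pos: [0.4642, -0.3341, 0.0297]
tcp_rot: [0.121, 0.993, -0.0, 0.0]
wrist_force: [-3.3, 1.9, 13.6]
width: 0.0145
grasp_force: 81.2
```

```bash
python3 - <<'E'
from plan import *
s=log(); json.dump([s['tcp_pos'].tolist(),s['tcp_rot'].tolist()],open('lidtable.json','w')); plan([.42,.165,.33],down(.1),p0=[.464,-.334,.21],r0=down(-.2426))
E
python3 -m handwheel '[[1,0,0,0,0,0,0],[1,0,0,0,0,0,0],[1,0,0,0,0,0,0],[1,0,0,-0.5,0,0,0],[1,0,0,-1,0,0,0],[1,0,0,-1,0,0,0],[1,0,0,-1,0,0,0],[1,0,0,-1,0,0,0]]'
```

```text
n 14 row [0.143, 0.888, -0.214, 0.0, 0.0, -0.163] t 8.53 q [-0.73, 0.69, 1.66, -0.0, 0.79, -2.06] tcp [0.4642, -0.3341, 0.0297]
time: 9.52
tcp_pos: [0.4639, -0.3339, 0.2102]
tcp_rot: [0.121, 0.993, 0.0, -0.0]
wrist_force: [0.7, -0.0, 1.2]
width: 0.0851
grasp_force: 0.0
```

```bash
python3 -m handwheel '[[1,0.14,0.89,-0.21,0,0,-0.163],[1,0.14,0.89,-0.21,0,0,-0.163],[1,0.14,0.89,-0.21,0,0,-0.163],[1,0.14,0.89,-0.21,0,0,-0.163],[1,0.14,0.89,-0.21,0,0,-0.163],[1,0.14,0.89,-0.21,0,0,-0.163],[1,0.14,0.89,-0.21,0,0,-0.163]]'
python3 -c 'from plan import *;log()'
python3 -m handwheel '[[0.65,0.14,0.89,-0.21,0,0,-0.163],[0.65,0.14,0.89,-0.21,0,0,-0.163],[0.65,0.14,0.89,-0.21,0,0,-0.163],[0.65,0.14,0.89,-0.21,0,0,-0.163],[0.65,0.14,0.89,-0.21,0,0,-0.163],[0.65,0.14,0.89,-0.21,0,0,-0.163],[0.65,0.14,0.89,-0.21,0,0,-0.163],[0.65,0,0,0,0,0,0]]'
python3 -m handwheel '[[0.65,0,0,0,0,0,0]]' >/dev/null
python3 - <<'E'
from plan import *
from fit import place,SC
c=cam('wrist'); im=c['img'].copy()
for V,col in((SC,(0,255,0)),(np.array([[x,sy*.009,.105] for x in(-.012,.096) for sy in(-1,1)]),(0,0,255))):
    for q in topix(c,place(V,[.471,.174,.1])): cv2.circle(im,tuple(int(v) for v in q),3,col,-1)
cv2.imwrite('pics/w2.png',im); log()
print(topix(c,place(SC,[.471,.174,.1])).round(0).tolist())
c=cam('scene'); cv2.imwrite('pics/s2.png',c['img'])
L=[json.loads(l) for l in open('log.jsonl')]
from scipy.optimize import least_squares
A=[];b=[]
for q,p,_ in L:
    a=[q[1],q[1]+q[2]]
    A.append([np.cos(a[0]),np.cos(a[1]),1]); b.append(p[2])
x,res,*_=np.linalg.lstsq(np.array(A),np.array(b),rcond=None); print('L1,L2,h-Lt',x,res)
for q,p,_ in L: print(np.round(np.hypot(p[0],p[1])**2-(x[0]*np.sin(q[1])+x[1]*np.sin(q[1]+q[2]))**2,5),end=' ')
E
```

```text
time: 10.4
tcp_pos: [0.467, -0.0809, 0.2679]
tcp_rot: [0.035, 0.999, 0.0, -0.0]
wrist_force: [0.4, 0.4, 0.9]
width: 0.0852
grasp_force: 0.0
time: 11.4
tcp_pos: [0.4269, 0.1685, 0.3269]
tcp_rot: [-0.052, 0.999, 0.0, 0.0]
wrist_force: [-0.1, -0.7, -0.2]
width: 0.0556
grasp_force: 0.0
[[241.0, 128.0], [238.0, 129.0], [233.0, 195.0], [237.0, 299.0], [246.0, 263.0], [322.0, 128.0], [326.0, 129.0], [331.0, 195.0], [326.0, 299.0], [317.0, 263.0]]
L1,L2,h-Lt [ 0.55439534  0.33898645 -0.16310816] [5.05296343e-05]
0.04308 0.01517 0.04202 0.04183 -0.00742 0.02597 0.02597 -0.02136 -0.02362 -0.02362 0.01844 0.03048
```

View pics/w2.png

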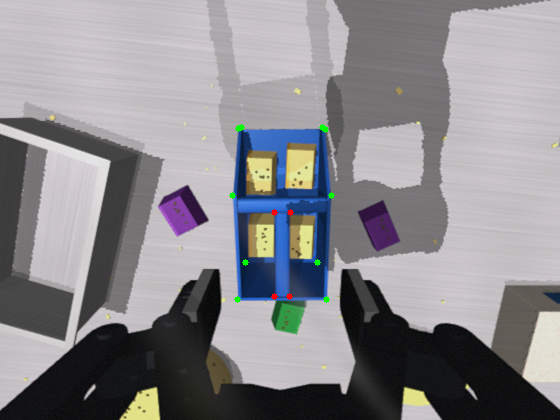

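The wrist picture shows the scoop with corners where the model puts them: lip at (241,128)–(322,128), back wall at (237,299)–(326,299). The handle is at (282,255), with two offcuts ahead of and two behind the cross bar; the pan at the left is now open. The scoop pose of (.471,.174, yaw .10) holds.

```bash
cat > kin.py <<'E'
from plan import *
from scipy.optimize import least_squares
L=[json.loads(l) for l in open('log.jsonl')]
def fk(k,q):
    L1,L2,a,a1,h,Lt,d=k; s=q[1]; t=s+q[2]; w=t+q[4]
    r=a1+L1*np.sin(s)+L2*np.sin(t)+a*np.cos(t)+Lt*np.sin(w)
    z=h+L1*np.cos(s)+L2*np.cos(t)-a*np.sin(t)+Lt*np.cos(w)
    c,n=np.cos(q[0]),np.sin(q[0]); return np.array([r*c-d*n,r*n+d*c,z])
r=least_squares(lambda k:np.r_[np.ravel([fk(k,q)-p for q,p,_ in L])*1000,(k-[.45,.4,0,0,.3,.3,.06])*.1],[.45,.4,0,0,.3,.3,.06])
K=r.x
def ik(p,w):  # w: sum angle (pi=down); returns q1,q2,q3,q5
    def f(q): 
        return np.r_[fk(K,[q[0],q[1],q[2],0,w-q[1]-q[2],0])-p]
    s=least_squares(f,[np.arctan2(p[1],p[0])-.1,.4,1.4]); q=s.x; return q.round(2),round(w-q[1]-q[2],2),round(np.linalg.norm(s.fun)*1000,1)
E
python3 - <<'E'
from kin import *
print(K.round(4),np.abs(r.fun[:-7]).max())
P=np.array([.529,-.130]); d=np.array([np.cos(-.243),np.sin(-.243)])
for lean in(0,.3,.45,.6):
  for xl in(0,.05):
    for th in(0,.5,1.05):
        # lip at pan local xl, z .125 ; grasp local (130,93) from lip
        G=np.r_[P+d*(xl+.13*np.cos(th)-.093*np.sin(th)),.125+.13*np.sin(th)+.093*np.cos(th)]
        l=lean-th; T=G+.019*np.r_[-d*np.sin(l),-np.cos(l)]
        print(lean,xl,th,T.round(3),ik(T,np.pi+l))
d=down(.1,.45); z=d.as_matrix()[:,2]; T=np.array([.5008,.177,.097])+.019*z; A=T-.11*z; print(T,A); plan(A,d)
E
```

```text
[ 0.5968  0.3844  0.1179 -0.      0.2566  0.3353  0.0596] 0.06566977678199026
0 0 0 [ 0.655 -0.161  0.199] (array([-0.33,  0.59,  1.25]), np.float64(1.3), np.float64(0.0))
0 0 0.5 [ 0.605 -0.149  0.252] (array([-0.34,  0.29,  1.76]), np.float64(0.59), np.float64(0.0))
0 0 1.05 [ 0.529 -0.13   0.275] (array([-0.35,  0.27,  2.34]), np.float64(-0.52), np.float64(0.0))
0 0.05 0 [ 0.704 -0.173  0.199] (array([-0.32,  0.67,  1.1 ]), np.float64(1.37), np.float64(0.0))
0 0.05 0.5 [ 0.654 -0.161  0.252] (array([-0.33,  0.36,  1.64]), np.float64(0.64), np.float64(0.0))
0 0.05 1.05 [ 0.578 -0.142  0.275] (array([-0.34,  0.31,  2.23]), np.float64(-0.45), np.float64(0.0))
0.3 0 0 [ 0.65 -0.16  0.2 ] (array([-0.33,  0.74,  0.98]), np.float64(1.72), np.float64(0.0))
0.3 0 0.5 [ 0.6   -0.148  0.25 ] (array([-0.34,  0.38,  1.51]), np.float64(1.05), np.float64(0.0))
0.3 0 1.05 [ 0.526 -0.129  0.27 ] (array([-0.35,  0.14,  2.11]), np.float64(0.15), np.float64(0.0))
0.3 0.05 0 [ 0.698 -0.172  0.2  ] (array([-0.32,  0.83,  0.8 ]), np.float64(1.81), np.float64(0.0))
0.3 0.05 0.5 [ 0.649 -0.16   0.25 ] (ar
[... 870 characters left out ...]
.6 0 0.5 [ 0.595 -0.146  0.25 ] (array([-0.34,  0.51,  1.27]), np.float64(1.46), np.float64(0.0))
0.6 0 1.05 [ 0.522 -0.128  0.267] (array([-0.35,  0.16,  1.87]), np.float64(0.66), np.float64(0.0))
0.6 0.05 0 [ 0.693 -0.171  0.202] (array([-0.33,  1.02,  0.48]), np.float64(2.24), np.float64(0.0))
0.6 0.05 0.5 [ 0.643 -0.158  0.25 ] (array([-0.33,  0.58,  1.13]), np.float64(1.53), np.float64(0.0))
0.6 0.05 1.05 [ 0.57  -0.14   0.267] (array([-0.34,  0.23,  1.77]), np.float64(0.69), np.float64(0.0))
[0.49257694 0.17617494 0.07989151] [0.54018412 0.18095159 0.17894069]
n 5 row [-0.725, 0.018, 0.596, -0.0, 0.599, -0.001] t 11.62 q [0.24, 0.16, 1.58, -0.0, 1.39, -1.43] tcp [0.4274, 0.166, 0.3262]
```

```bash
python3 -m handwheel '[[0.65,-0.725,0.018,0.596,0,0.6,0],[0.65,-0.725,0.018,0.596,0,0.6,0],[0.65,-0.725,0.018,0.596,0,0.6,0],[0.65,-0.725,0.018,0.596,0,0.6,0],[0.65,-0.725,0.018,0.596,0,0.6,0],[0.65,0,0,0,0,0,0],[0.65,0,0,0,0,0,0]]' 110
python3 - <<'E'
from plan import *
d=down(.1,.45); z=d.as_matrix()[:,2]; T=np.array([.5008,.177,.097])+.019*z; plan(T,d)
E
```

```text
time: 12.5
tcp_pos: [0.5468, 0.1818, 0.1847]
tcp_rot: [-0.049, 0.974, -0.011, -0.222]
wrist_force: [0.4, 0.3, 0.2]
width: 0.0553
grasp_force: 0.0
n 4 row [0.022, -0.001, 0.738, 0.0, 0.001, -0.0] t 12.5 q [0.19, 0.7, 1.17, 0.04, 1.72, -1.48] tcp [0.5468, 0.1818, 0.1847]
```

```bash
python3 -m handwheel '[[0.65,0.02,0,0.74,0,0,0],[0.65,0.02,0,0.74,0,0,0],[0.65,0.02,0,0.74,0,0,0],[0.65,0.02,0,0.5,0,0,0],[0.65,0,0,0.24,0,0,0],[0.65,0,0,0,0,0,0],[0.65,0,0,0,0,0,0]]'
python3 - <<'E'
from plan import *
d=down(.1,.45); z=d.as_matrix()[:,2]; T=np.array([.5008,.177,.097])+.019*z; plan(T,d)
E
```

```text
time: 13.38
tcp_pos: [0.4935, 0.177, 0.0802]
tcp_rot: [-0.049, 0.974, -0.011, -0.222]
wrist_force: [0.5, -0.2, -0.4]
width: 0.0553
grasp_force: 0.0
n 1 row [0.018, -0.018, 0.018, -0.0, 0.014, 0.004] t 13.38 q [0.2, 0.75, 1.4, 0.04, 1.43, -1.49] tcp [0.4935, 0.177, 0.0802]
```

```bash
python3 -m handwheel '[[0.3,0,0,0,0,0,0],[0,0,0,0,0,0,0],[0,0,0,0,0,0,0],[0,0,0,0,0,0,0],[0,0,0,0,0,0,0]]' 110
python3 - <<'E'
from plan import *
s=log(); json.dump([s['tcp_pos'].tolist(),s['tcp_rot'].tolist()],open('scooptable.json','w'))
plan(s['tcp_pos']+[0,0,.03],R.from_quat(s['tcp_rot']))
E
```

```text
time: 14.0
tcp_pos: [0.4929, 0.1768, 0.0793]
tcp_rot: [-0.049, 0.974, -0.011, -0.223]
wrist_force: [2.5, -3.7, 2.9]
width: 0.0161
grasp_force: 107.9
n 1 row [0.326, -0.0, -0.676, 0.0, 0.0, 0.0] t 14.0 q [0.2, 0.75, 1.4, 0.04, 1.43, -1.49] tcp [0.4929, 0.1768, 0.0793]
```

```bash
python3 -m handwheel '[[0,0.1,0,-0.2,0,0,0],[0,0.22,0,-0.45,0,0,0],[0,0.32,0,-0.67,0,0,0],[0,0.43,0,-0.9,0,0,0],[0,0.43,0,-0.9,0,0,0],[0,0.43,0,-0.9,0,0,0],[0,0,0,0,0,0,0],[0,0,0,0,0,0,0]]'
python3 - <<'E'
from plan import *
P=np.array([.529,-.130]); d=np.array([np.cos(-.243),np.sin(-.243)]); r=down(-.243,.45)
T=np.r_[P+d*(.04+.13),.15+.093]+.019*r.as_matrix()[:,2]; print(T); plan(T,r)
c=cam('wrist'); cv2.imwrite('pics/w3.png',c['img'])
E
```

```text
time: 15.0
tcp_pos: [0.4925, 0.1769, 0.2572]
tcp_rot: [-0.049, 0.973, -0.011, -0.223]
wrist_force: [-0.4, 0.6, -5.5]
width: 0.0161
grasp_force: 108.9
[ 0.68598394 -0.16891612  0.22589151]
n 11 row [-0.478, -0.756, -0.152, -0.091, -0.0, 0.188] t 15.0 q [0.2, 0.56, 1.24, 0.05, 1.79, -1.47] tcp [0.4925, 0.1769, 0.2572]
```

View pics/w3.png

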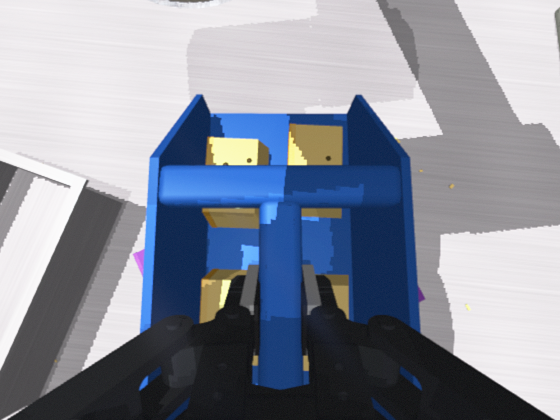

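The scoop is held straight in the gripper at (280,290). Offcuts remain inside at (236,150), (315,145), (225,290) and (335,290).

```bash
python3 -m handwheel '[[0,-0.24,-0.38,-0.076,-0.045,0,0.094],[0,-0.478,-0.756,-0.152,-0.091,0,0.188],[0,-0.478,-0.756,-0.152,-0.091,0,0.188],[0,-0.478,-0.756,-0.152,-0.091,0,0.188],[0,-0.478,-0.756,-0.152,-0.091,0,0.188],[0,-0.478,-0.756,-0.152,-0.091,0,0.188]]'
python3 -m handwheel '[[0,-0.478,-0.756,-0.152,-0.091,0,0.188],[0,-0.478,-0.756,-0.152,-0.091,0,0.188],[0,-0.478,-0.756,-0.152,-0.091,0,0.188],[0,-0.478,-0.756,-0.152,-0.091,0,0.188],[0,-0.478,-0.756,-0.152,-0.091,0,0.188],[0,-0.24,-0.38,-0.076,-0.045,0,0.094],[0,0,0,0,0,0,0],[0,0,0,0,0,0,0]]'
python3 - <<'E'
from plan import *
from fit import place,SC
P=np.array([.529,-.130]); d=np.array([np.cos(-.243),np.sin(-.243)])
def pose(th,xl,zl):
    G=np.r_[P+d*(xl+.13*np.cos(th)-.093*np.sin(th)),zl+.13*np.sin(th)+.093*np.cos(th)]; r=down(-.243,.45-th)
    return G+.019*r.as_matrix()[:,2],r
a=pose(0,.04,.15); plan(*a)
ths=[0,.35,.7,1.05,1.2]; xs=[.04,.03,.03,.03,.03]; zs=[.15,.13,.12,.12,.12]
for i in range(4):
    a=pose(ths[i],xs[i],zs[i]); b=pose(ths[i+1],xs[i+1],zs[i+1]); print(ths[i+1],b[0].round(4)); plan(*b,p0=a[0],r0=a[1])
c=cam('scene'); cv2.imwrite('pics/s3.png',c['img'])
E
```

```text
time: 15.8
tcp_pos: [0.6075, 0.0123, 0.2405]
tcp_rot: [0.036, 0.974, 0.008, -0.224]
wrist_force: [0.7, 0.4, -6.0]
width: 0.016
grasp_force: 109.1
time: 16.8
tcp_pos: [0.691, -0.1659, 0.2253]
tcp_rot: [0.119, 0.967, 0.027, -0.222]
wrist_force: [0.3, 0.8, -6.3]
width: 0.0167
grasp_force: 109.0
n 1 row [0.1, -0.104, 0.032, 0.005, -0.011, -0.004] t 16.8 q [-0.31, 0.9, 0.63, -0.03, 2.06, -1.64] tcp [0.691, -0.1659, 0.2253]
0.35 [ 0.6439 -0.1585  0.243 ]
n 3 row [0.389, 0.0, -0.039, -0.0, -0.778, 0.0] t 16.8 q [-0.31, 0.9, 0.63, -0.03, 2.06, -1.64] tcp [0.691, -0.1659, 0.2253]
0.7 [ 0.601  -0.1479  0.2565]
n 3 row [0.36, 0.0, -0.14, 0.0, -0.778, 0.0] t 16.8 q [-0.31, 0.9, 0.63, -0.03, 2.06, -1.64] tcp [0.691, -0.1659, 0.2253]
1.05 [ 0.553  -0.136   0.2634]
n 3 row [0.354, -0.0, -0.223, 0.0, -0.778, 0.0] t 16.8 q [-0.31, 0.9, 0.63, -0.03, 2.06, -1.64] tcp [0.691, -0.1659, 0.2253]
1.2 [ 0.5323 -0.1308  0.261 ]
n 2 row [0.227, -0.0, -0.144, -0.0, -0.5, -0.0] t 16.8 q [-0.31, 0.9, 0.63, -0.03, 2.06, -1.64] tcp [0.691, -0.1659, 0.2253]
```

View pics/s3.png

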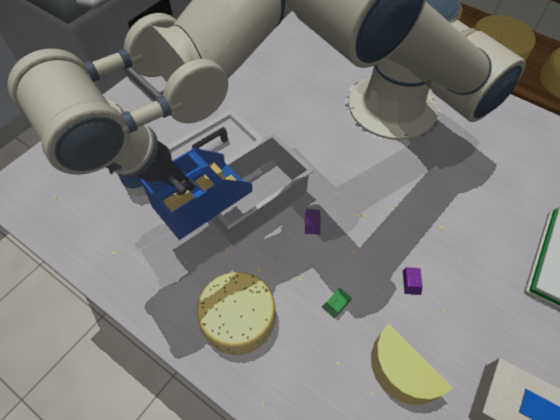

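The scene view shows the scoop over the pan with its lip at about (240,190), inside the pan's opening. The lid lies flat at (215,130). I pour slowly now.

```bash
python3 -m handwheel '[[0,0.1,-0.1,0.03,0,0,0],[0,0.29,0,-0.03,0,-0.58,0],[0,0.29,0,-0.03,0,-0.58,0],[0,0.29,0,-0.03,0,-0.58,0],[0,0.29,0,-0.03,0,-0.59,0],[0,0.18,0,-0.07,0,-0.39,0],[0,0.18,0,-0.07,0,-0.39,0],[0,0.18,0,-0.07,0,-0.39,0]]'
python3 -m handwheel '[[0,0.18,0,-0.07,0,-0.39,0],[0,0.18,0,-0.07,0,-0.39,0],[0,0.18,0,-0.07,0,-0.39,0],[0,0.177,0,-0.111,0,-0.389,0],[0,0.177,0,-0.111,0,-0.389,0],[0,0.177,0,-0.111,0,-0.389,0]]'
python3 -m handwheel '[[0,0.177,0,-0.111,0,-0.389,0],[0,0.177,0,-0.111,0,-0.389,0],[0,0.177,0,-0.111,0,-0.389,0],[0,0.227,0,-0.144,0,-0.5,0],[0,0.227,0,-0.144,0,-0.5,0],[0,0,0,0,0,0,0],[0,0,0,0,0,0,0],[0,0,0,0,0,0,0]]'
python3 - <<'E'
from plan import *
s=log(); print(s['qpos'].round(2),s['wrist_force'].round(1))
c=cam('scene'); a=c['img']; c2=cam('side'); b=c2['img']
cv2.imwrite('pics/s4.png',np.hstack([cv2.resize(a[80:260,120:320],(400,360)),cv2.resize(b[80:260,200:400],(400,360))]))
for n in('scene','side'): print(n,[(round(r['p'],2),[int(v) for v in r['box']]) for r in ctrl.regions_of(n,'offcut1')][:8])
E
```

```text
time: 17.85
tcp_pos: [0.6236, -0.153, 0.2558]
tcp_rot: [0.121, 0.992, -0.005, 0.038]
wrist_force: [-0.1, 0.4, -6.4]
width: 0.0162
grasp_force: 108.8
time: 18.6
tcp_pos: [0.5783, -0.1417, 0.2676]
tcp_rot: [0.119, 0.97, -0.026, 0.211]
wrist_force: [0.8, 0.4, -2.4]
width: 0.0164
grasp_force: 109.3
time: 19.6
tcp_pos: [0.5398, -0.1292, 0.2685]
tcp_rot: [0.111, 0.927, -0.039, 0.356]
wrist_force: [0.7, -0.5, -2.8]
width: 0.0163
grasp_force: 109.5
[-0.42  0.16  2.07  0.59  0.23 -2.28] [ 0.7 -0.5 -2.8]
scene [(0.92, [321, 287, 350, 316]), (0.87, [404, 267, 422, 290]), (0.84, [305, 210, 319, 234]), (0.7, [268, 162, 288, 189]), (0.66, [247, 184, 271, 204]), (0.48, [237, 175, 252, 195])]
side [(0.74, [312, 199, 336, 215]), (0.72, [218, 258, 246, 278]), (0.67, [328, 209, 338, 217]), (0.64, [276, 113, 336, 193]), (0.62, [292, 237, 312, 259])]
```

View pics/s4.png

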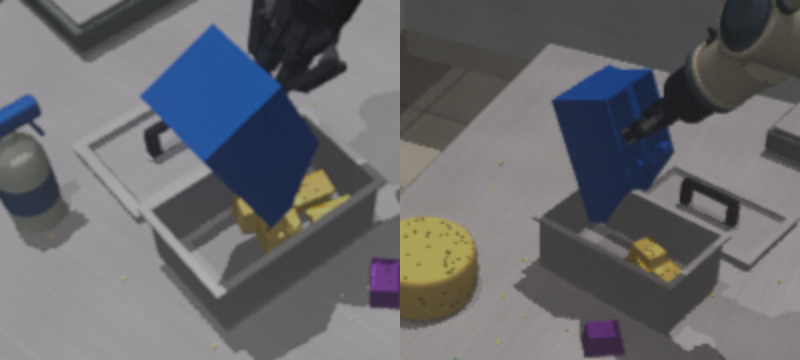

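All four offcuts lie in the pan, around (290,210) in the left crop. The scoop's weight fell by 3.5 N, which is the cheese's weight, so it is empty. I tilt it back and return it.

```bash
python3 - <<'E'
from plan import *
P=np.array([.529,-.130]); d=np.array([np.cos(-.243),np.sin(-.243)])
def pose(th,xl,zl):
    G=np.r_[P+d*(xl+.13*np.cos(th)-.093*np.sin(th)),zl+.13*np.sin(th)+.093*np.cos(th)]; r=down(-.243,.45-th)
    return G+.019*r.as_matrix()[:,2],r
a=pose(.8,.03,.145); b=pose(0,.04,.16); plan(*a); plan(*b,p0=a[0],r0=a[1])
t=json.load(open('scooptable.json')); plan(np.array(t[0])+[0,0,.12],R.from_quat(t[1]),p0=b[0],r0=b[1])
E
```

```text
n 3 row [-0.437, -0.028, 0.094, 0.02, 0.848, 0.005] t 19.8 q [-0.42, 0.16, 2.07, 0.59, 0.23, -2.29] tcp [0.5394, -0.1291, 0.268]
n 6 row [-0.444, 0.0, 0.189, 0.0, 0.889, 0.0] t 19.8 q [-0.42, 0.16, 2.07, 0.59, 0.23, -2.29] tcp [0.5394, -0.1291, 0.268]
n 11 row [0.411, 0.756, 0.291, 0.091, -0.0, -0.187] t 19.8 q [-0.42, 0.16, 2.07, 0.59, 0.23, -2.29] tcp [0.5394, -0.1291, 0.268]
```

```bash
python3 -m handwheel '[[0,-0.22,-0.014,0.047,0.01,0.42,0],[0,-0.22,-0.014,0.047,0.01,0.42,0],[0,-0.22,-0.014,0.047,0.01,0.42,0],[0,-0.22,-0.014,0.047,0.01,0.42,0],[0,-0.22,-0.014,0.047,0.01,0.42,0],[0,-0.22,-0.014,0.047,0.01,0.42,0],[0,0,0,0,0,0,0]]'
python3 -m handwheel '[[0,-0.444,0,0.189,0,0.889,0],[0,-0.444,0,0.189,0,0.889,0],[0,-0.444,0,0.189,0,0.889,0],[0,-0.444,0,0.189,0,0.889,0],[0,-0.444,0,0.189,0,0.889,0],[0,-0.444,0,0.189,0,0.889,0],[0,0,0,0,0,0,0]]'
python3 - <<'E'
from plan import *
t=json.load(open('scooptable.json')); plan(np.array(t[0])+[0,0,.12],R.from_quat(t[1]))
E
```

```text
time: 20.68
tcp_pos: [0.5882, -0.1445, 0.2872]
tcp_rot: [0.118, 0.977, -0.022, 0.176]
wrist_force: [-0.7, -0.0, -3.3]
width: 0.0163
grasp_force: 109.3
time: 21.55
tcp_pos: [0.6891, -0.1691, 0.2384]
tcp_rot: [0.117, 0.967, 0.027, -0.223]
wrist_force: [-0.2, 0.9, -3.9]
width: 0.0166
grasp_force: 109.2
n 11 row [0.413, 0.757, 0.299, 0.09, -0.002, -0.186] t 21.55 q [-0.31, 0.89, 0.62, -0.03, 2.09, -1.65] tcp [0.6891, -0.1691, 0.2384]
```

```bash
python3 -m handwheel '[[0,0.413,0.757,0.299,0.09,0,-0.186],[0,0.413,0.757,0.299,0.09,0,-0.186],[0,0.413,0.757,0.299,0.09,0,-0.186],[0,0.413,0.757,0.299,0.09,0,-0.186],[0,0.413,0.757,0.299,0.09,0,-0.186],[0,0.413,0.757,0.299,0.09,0,-0.186]]'
python3 -m handwheel '[[0,0.413,0.757,0.299,0.09,0,-0.186],[0,0.413,0.757,0.299,0.09,0,-0.186],[0,0.413,0.757,0.299,0.09,0,-0.186],[0,0.413,0.757,0.299,0.09,0,-0.186],[0,0.413,0.757,0.299,0.09,0,-0.186],[0,0,0,0,0,0,0],[0,0,0,0,0,0,0]]'
python3 - <<'E'
from plan import *
t=json.load(open('scooptable.json')); plan(np.array(t[0])+[0,0,.004],R.from_quat(t[1]))
c=cam('wrist'); cv2.imwrite('pics/w5.png',c['img'])
E
```

```text
time: 22.3
tcp_pos: [0.5985, 0.0306, 0.2238]
tcp_rot: [0.026, 0.976, 0.005, -0.218]
wrist_force: [0.8, -0.3, -2.7]
width: 0.0164
grasp_force: 109.4
time: 23.18
tcp_pos: [0.4983, 0.1798, 0.2049]
tcp_rot: [-0.049, 0.975, -0.012, -0.219]
wrist_force: [-0.2, -0.8, -2.2]
width: 0.0164
grasp_force: 109.4
n 4 row [-0.296, -0.014, 0.701, -0.003, 0.014, -0.002] t 23.18 q [0.21, 0.61, 1.29, 0.04, 1.68, -1.47] tcp [0.4983, 0.1798, 0.2049]
```

View pics/w5.png

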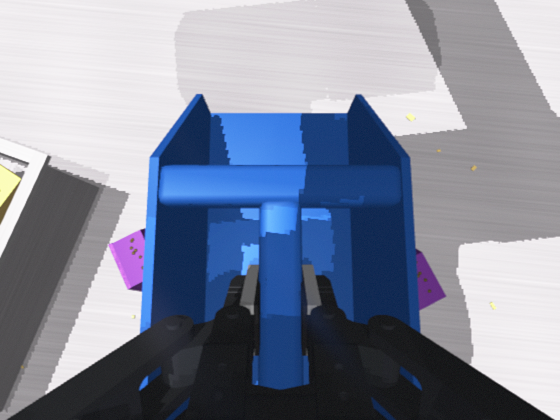

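The scoop is empty and still straight in the grip, with the crossbar at (280,185) as before. I lower it to its old spot.

```bash
python3 -m handwheel '[[0,-0.3,-0.014,0.7,0,0.014,0],[0,-0.3,-0.014,0.7,0,0.014,0],[0,-0.3,-0.014,0.7,0,0.014,0],[0,-0.15,-0.007,0.35,0,0.007,0],[0,-0.1,-0.004,0.23,0,0.007,0],[0,0,0,0,0,0,0],[0,0,0,0,0,0,0]]'
python3 - <<'E'
from plan import *
t=json.load(open('scooptable.json')); plan(np.array(t[0]),R.from_quat(t[1]))
E
```

```text
time: 24.1
tcp_pos: [0.4942, 0.1773, 0.0882]
tcp_rot: [-0.049, 0.973, -0.012, -0.224]
wrist_force: [0.4, 0.6, -2.4]
width: 0.0162
grasp_force: 109.4
n 1 row [-0.068, -0.008, 0.215, -0.013, -0.015, -0.009] t 24.1 q [0.2, 0.74, 1.39, 0.04, 1.45, -1.48] tcp [0.4942, 0.1773, 0.0882]
```

```bash
python3 -m handwheel '[[0,-0.034,0,0.09,0,0,0],[0,-0.03,0,0.06,0,0,0],[0,-0.015,0,0.03,0,0,0],[0,0,0,0,0,0,0],[0,0,0,0,0,0,0]]'
python3 -c 'from plan import *
t=json.load(open("scooptable.json")); plan(np.array(t[0]),R.from_quat(t[1]))'
```

```text
time: 24.72
tcp_pos: [0.4933, 0.1771, 0.0797]
tcp_rot: [-0.049, 0.973, -0.013, -0.224]
wrist_force: [-0.7, -0.8, -0.4]
width: 0.0161
grasp_force: 109.7
n 1 row [0.005, -0.007, 0.013, -0.014, -0.025, -0.009] t 24.73 q [0.2, 0.76, 1.4, 0.04, 1.44, -1.48] tcp [0.4933, 0.1771, 0.0797]
```

```bash
python3 -m handwheel '[[0,0,0,0.013,-0.014,-0.025,0],[0.65,0,0,0,0,0,0],[0.65,0,0,0,0,0,0],[0.65,0,0,0,0,0,0],[0.65,0,0,0,0,0,0]]'
python3 -m handwheel '[[0.65,0,0,-0.3,0,0,0],[0.65,0,0,-0.9,0,0,0],[0.65,0,0,-0.9,0,0,0],[0.65,0,0,-0.9,0,0,0],[0.65,0,0,-0.9,0,0,0],[0.65,0,0,0,0,0,0]]'
python3 - <<'E'
from plan import *
from fit import fit,SC,largest
t=json.load(open('lidtable.json')); plan(np.array(t[0])+[0,0,.2],R.from_quat(t[1])); s=ctrl.get_state(); print(s['tcp_rot'])
v=[.45,-.07,.3]; plan([.40,.10,.33],down(-.1)); plan(np.array(t[0])+[0,0,.2],R.from_quat(t[1]),p0=[.40,.10,.33],r0=down(-.1))
E
```

```text
time: 25.35
tcp_pos: [0.4931, 0.1772, 0.0791]
tcp_rot: [-0.048, 0.974, -0.011, -0.223]
wrist_force: [-0.3, -0.3, -0.3]
width: 0.0554
grasp_force: 0.0
time: 26.1
tcp_pos: [0.5626, 0.1842, 0.2224]
tcp_rot: [-0.048, 0.974, -0.011, -0.22]
wrist_force: [0.3, 0.6, 0.8]
width: 0.0556
grasp_force: 0.0
n 14 row [0.108, -0.94, 0.024, -0.036, -0.21, 0.16] t 26.1 q [0.19, 0.69, 1.09, 0.04, 1.81, -1.48] tcp [0.5626, 0.1842, 0.2224]
[-0.04832224  0.9742654  -0.01103057 -0.21988682]
n 6 row [0.766, -0.358, -0.288, -0.049, -0.492, 0.218] t 26.1 q [0.19, 0.69, 1.09, 0.04, 1.81, -1.48] tcp [0.5626, 0.1842, 0.2224]
n 12 row [-0.286, -0.869, 0.209, 0.0, -0.0, 0.079] t 26.1 q [0.19, 0.69, 1.09, 0.04, 1.81, -1.48] tcp [0.5626, 0.1842, 0.2224]
```

```bash
python3 -m handwheel '[[1,0.108,-0.94,0.024,-0.036,-0.21,0.16],[1,0.108,-0.94,0.024,-0.036,-0.21,0.16],[1,0.108,-0.94,0.024,-0.036,-0.21,0.16],[1,0.108,-0.94,0.024,-0.036,-0.21,0.16],[1,0.108,-0.94,0.024,-0.036,-0.21,0.16],[1,0.108,-0.94,0.024,-0.036,-0.21,0.16],[1,0.108,-0.94,0.024,-0.036,-0.21,0.16]]'
python3 -m handwheel '[[1,0.108,-0.94,0.024,-0.036,-0.21,0.16],[1,0.108,-0.94,0.024,-0.036,-0.21,0.16],[1,0.108,-0.94,0.024,-0.036,-0.21,0.16],[1,0.108,-0.94,0.024,-0.036,-0.21,0.16],[1,0.108,-0.94,0.024,-0.036,-0.21,0.16],[1,0.108,-0.94,0.024,-0.036,-0.21,0.16],[1,0.108,-0.94,0.024,-0.036,-0.21,0.16],[1,0,0,0,0,0,0]]'
python3 -m handwheel '[[1,0,0,0,0,0,0]]' >/dev/null
python3 - <<'E'
from plan import *
from fit import fit,SC,RIM,largest
t=json.load(open('lidtable.json')); plan(np.array(t[0]),R.from_quat(t[1]))
c=cam('scene'); cv2.imwrite('pics/s6.png',c['img'])
hsv=cv2.cvtColor(c['img'],cv2.COLOR_BGR2HSV)
blue=cv2.inRange(hsv,(105,120,40),(125,255,255))>0; blue[:,:318]=0; blue[:,410:]=0;blue[:190]=0;blue[300:]=0
print('scoop (was .470 .1735 .1065)',fit(c,largest(blue),SC,[.47,.174,.1]))
E
```

```text
time: 26.98
tcp_pos: [0.5363, -0.0807, 0.227]
tcp_rot: [0.037, 0.993, -0.006, -0.113]
wrist_force: [0.3, 0.1, -0.3]
width: 0.0854
grasp_force: 0.0
time: 27.98
tcp_pos: [0.467, -0.3371, 0.2284]
tcp_rot: [0.122, 0.992, -0.001, -0.002]
wrist_force: [0.1, 0.5, -0.1]
width: 0.0854
grasp_force: 0.0
n 6 row [0.016, -0.0, 0.828, -0.002, -0.005, -0.001] t 28.1 q [-0.72, 0.43, 1.47, -0.0, 1.24, -2.05] tcp [0.4683, -0.3348, 0.2284]
scoop (was .470 .1735 .1065) (array([0.47051084, 0.17460709, 0.09694741]), np.float64(0.9788268532663151))
```

View pics/s6.png

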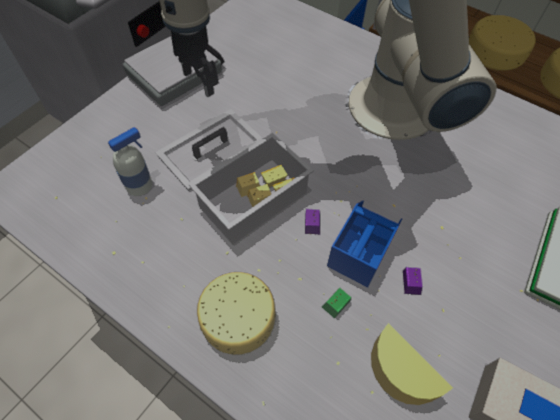

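The scene view shows all four offcuts in the pan at (262,182) and the empty scoop upright at (363,243). The lid lies flat at (212,148), and the wheel, half wheel and spray are unmoved. I regrip the lid.

```bash
python3 -m handwheel '[[1,0.1,0,0.8,0,-0.03,0],[1,0,0,0.9,0,0,0],[1,0,0,0.9,0,0,0],[1,0,0,0.9,0,0,0],[1,0,0,0.9,0,0,0],[1,0,0,0.57,0,0,0],[1,0,0,0,0,0,0],[1,0,0,0,0,0,0]]' 80
python3 -m handwheel '[[0,0,0,0,0,0,0],[0,0,0,0,0,0,0],[0,0,0,0,0,0,0],[0,0,0,0,0,0,0],[0,0,0,0,0,0,0],[0,0,0,0,0,0,0]]'
python3 - <<'E'
from plan import *
t=json.load(open('lidtable.json')); plan(np.array(t[0]),R.from_quat(t[1])); h=json.load(open('lidhome.json'))
p0=ctrl.get_state()['tcp_pos']+[0,0,.18]; plan(np.array(h[0])+[0,0,.06],R.from_quat(h[1]),p0=p0)
E
```

```text
time: 29.15
tcp_pos: [0.4653, -0.3346, 0.0307]
tcp_rot: [0.12, 0.993, -0.002, 0.001]
wrist_force: [0.0, -0.4, 0.0]
width: 0.0854
grasp_force: 0.0
time: 29.9
tcp_pos: [0.4646, -0.3349, 0.0302]
tcp_rot: [0.121, 0.993, -0.001, 0.0]
wrist_force: [-1.6, 0.8, 6.9]
width: 0.0143
grasp_force: 78.7
n 1 row [0.015, 0.017, 0.013, -0.016, 0.005, -0.003] t 29.9 q [-0.73, 0.68, 1.66, -0.0, 0.79, -2.05] tcp [0.4646, -0.3349, 0.0302]
n 6 row [-0.058, 0.893, 0.126, -0.003, 0.0, -0.001] t 29.9 q [-0.73, 0.68, 1.66, -0.0, 0.79, -2.05] tcp [0.4646, -0.3349, 0.0302]
```

```bash
python3 -m handwheel '[[0,0,0,-0.3,0,0,0],[0,0,0,-0.7,0,0,0],[0,0,0,-1,0,0,0],[0,0,0,-1,0,0,0],[0,0,0,-1,0,0,0],[0,0,0,-0.5,0,0,0],[0,0,0,0,0,0,0]]'
python3 -m handwheel '[[0,-0.058,0.893,0.126,0,0,0],[0,-0.058,0.893,0.126,0,0,0],[0,-0.058,0.893,0.126,0,0,0],[0,-0.058,0.893,0.126,0,0,0],[0,-0.058,0.893,0.126,0,0,0],[0,-0.058,0.893,0.126,0,0,0],[0,0,0,0,0,0,0],[0,0,0,0,0,0,0]]'
python3 - <<'E'
from plan import *
h=json.load(open('lidhome.json')); plan(np.array(h[0])+[0,0,.02],R.from_quat(h[1]))
E
```

```text
time: 30.78
tcp_pos: [0.4649, -0.3347, 0.2115]
tcp_rot: [0.121, 0.993, -0.002, 0.002]
wrist_force: [0.5, -0.0, -3.2]
width: 0.0145
grasp_force: 78.6
time: 31.78
tcp_pos: [0.5289, -0.1297, 0.1783]
tcp_rot: [0.121, 0.993, -0.001, -0.0]
wrist_force: [-0.8, -0.5, -3.6]
width: 0.0143
grasp_force: 78.9
n 1 row [-0.017, -0.008, 0.965, -0.016, -0.01, -0.0] t 31.77 q [-0.35, 0.44, 1.61, -0.0, 1.09, -1.68] tcp [0.5289, -0.1297, 0.1783]
```

```bash
python3 -m handwheel '[[0,-0.017,-0.008,0.4,-0.016,-0.01,0],[0,0,0,0.4,0,0,0],[0,0,0,0.16,0,0,0],[0,0,0,0,0,0,0]]'
python3 - <<'E'
from plan import *
h=json.load(open('lidhome.json')); plan(np.array(h[0])+[0,0,.0005],R.from_quat(h[1]))
E
```

```text
time: 32.28
tcp_pos: [0.5298, -0.1307, 0.1404]
tcp_rot: [0.121, 0.993, -0.0, 0.001]
wrist_force: [0.4, -0.2, -2.9]
width: 0.0144
grasp_force: 78.8
n 1 row [0.011, 0.009, 0.505, 0.001, 0.005, -0.008] t 32.27 q [-0.35, 0.49, 1.65, 0.0, 1.0, -1.68] tcp [0.5298, -0.1307, 0.1404]
```

```bash
python3 -m handwheel '[[0,0.011,0.009,0.12,0,0,0],[0,0,0,0.12,0,0,0],[0,0,0,0.12,0,0,0],[0,0,0,0.1,0,0,0],[0,0,0,0,0,0,0]]'
python3 -m handwheel '[[0,0,0,0.04,0,0,0],[0,0,0,0,0,0,0]]'
```

```text
time: 32.9
tcp_pos: [0.5296, -0.1297, 0.1219]
tcp_rot: [0.121, 0.993, -0.0, 0.001]
wrist_force: [-0.3, 0.4, -3.1]
width: 0.0144
grasp_force: 78.9
time: 33.15
tcp_pos: [0.5298, -0.1298, 0.1206]
tcp_rot: [0.121, 0.993, -0.0, 0.001]
wrist_force: [-0.6, 0.7, -2.2]
width: 0.0145
grasp_force: 78.9
```

```bash
python3 -m handwheel '[[0,0,0,0.02,0,0,0],[0,0,0,0.01,0,0,0],[0,0,0,0,0,0,0]]'
```

```text
time: 33.52
tcp_pos: [0.5299, -0.1298, 0.1201]
tcp_rot: [0.121, 0.993, -0.0, 0.002]
wrist_force: [-4.8, 0.7, 11.3]
width: 0.0147
grasp_force: 80.8
```

Contact came at the expected seated height, with 11 N upward on the tool. I release, retreat and check the fit.

```bash
python3 -m handwheel '[[1,0,0,0,0,0,0],[1,0,0,0,0,0,0],[1,0,0,0,0,0,0],[1,0,0,-0.5,0,0,0],[1,0,0,-1,0,0,0],[1,0,0,-1,0,0,0],[1,0,0,-1,0,0,0],[1,0,0,-1,0,0,0]]'
python3 -m handwheel '[[1,0.5,0,-0.7,0,0,0],[1,0.3,0,-0.3,0,0,0],[1,0,0,0,0,0,0],[1,0,0,0,0,0,0]]'
python3 - <<'E'
from plan import *
w=cam('wrist')['img']; b=cam('side')['img']; log()
cv2.imwrite('pics/f7.png',np.hstack([w[0:380,130:480],cv2.resize(b[100:290,180:380],(400,380))]))
E
```

```text
time: 34.52
tcp_pos: [0.5292, -0.1296, 0.3008]
tcp_rot: [0.121, 0.993, -0.0, 0.001]
wrist_force: [1.2, -0.0, 0.1]
width: 0.0853
grasp_force: 0.0
time: 35.02
tcp_pos: [0.4981, -0.122, 0.3382]
tcp_rot: [0.121, 0.993, -0.0, 0.001]
wrist_force: [-0.2, -0.3, -0.1]
width: 0.0853
grasp_force: 0.0
```

View pics/f7.png

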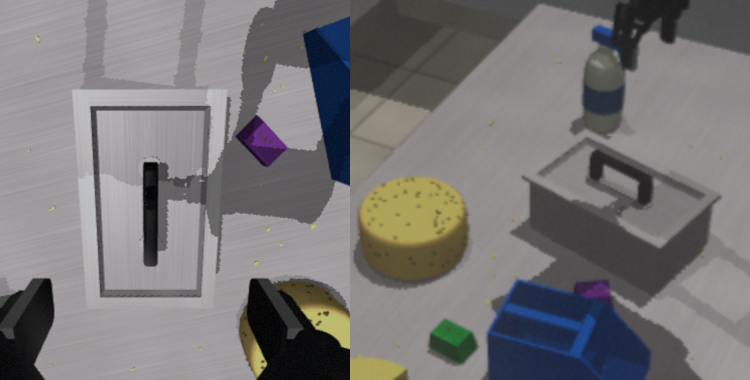

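The lid sits square and flush on the pan: in the left crop its corners are (73,90), (227,90), (88,307) and (213,304), and the handle is at (150,213). The scoop stands empty and upright, and everything else is in place.

```bash
python3 -c 'from workcell import ctrl; print(ctrl.job_done())'
```

```text
the job is handed in; nothing more can be done
None
```

The job is handed in, about 35 s into the 72 s limit: all four offcuts are in the pan, the lid is squarely back on and fully down, and the empty scoop stands upright at its original spot; the pan, both cheeses and the spray were never touched and look unmoved.

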